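# Pry open the slide storage case

## Task

The lid of the grey microscope slide case sits tight and has no handle: take the spatula from its rest, put its blade into the notch at the middle of the case's front and lever the lid up, then keep swinging it back with the blade until it stands upright (at least 75 degrees open; it stays where it is left). The robot itself must not touch the case, only the spatula may. Then lay the spatula back in its rest, handle down in both supports, and leave the bottles and the cuvette block alone.

Things in the scene. Friction and masses are not known exactly. Their poses are not given: they have to be found in the camera images.
- case: Grey painted slide case fixed to the bench, 120 mm deep (its x), 150 mm wide (y), 70 mm high with the lid shut, walls 5 mm. Origin: centre of its underside. Its -x face is the front, roughly towards the robot; +x points to the hinge side, z up. The lid is flush with the walls on all sides. Inside, a row of standing glass slides reaches 34 mm above the underside.
- case_notch (a point): Centre of the pry notch in the case's front face, 55 mm above the bench: an opening through the 5 mm front wall, 60 mm wide and 14 mm high (48 to 62 mm above the bench), bounded above by the underside of the shut lid.
- case_hinge (a point): Middle of the lid's hinge axis (parallel to the case's y axis), at the top of the back wall, 62 mm above the bench and level with the shut lid's underside.
- case_lid_edge (a point): Middle of the lower edge of the lid's free front side, on the lid, 120 mm from the hinge axis; it moves with the lid. The lid is a flat plate 120 x 150 x 8 mm.
- case_lid (a joint): Opening angle of the lid in rad: 0 shut, 1.57 upright, stop at 1.75. The stiff hinge holds the lid wherever it is left (about 2 N at the front edge lifts it).
- spatula: Spatula of 201 mm, 90 g: black straight handle 130 x 16 wide x 20 high mm (its x, y, z) and a flat steel blade 3 mm thick, 24 mm wide with a rounded end, in the plane of the handle's mid-height. Origin: centre of the handle; +x points to the blade tip, z up as it lies in the rest. The broad blade begins 80 mm from the origin, a 12 mm wide shank lies between.
- spatula_tip (a point): Tip of the blade, 136 mm from the spatula's origin along its +x, at mid-thickness.
- rest: Instrument rest fixed to the bench: dark base plate 110 x 64 x 8 mm, two aluminium supports 10 mm thick and 54 wide at x = -35 and +35 mm, each with an open-topped slot along x, 28 mm wide, slot floor 35 and posts 54 mm above the bench. Origin: centre of its underside. The handle lies along its x, handle centre 45 mm above the origin; fingers fit beside it between the supports.
- amber_bottle: Bystander: upright amber reagent bottle, 42 mm across, 92 mm high. Origin: centre of its underside.
- white_bottle: Bystander: upright white reagent bottle, 34 mm across, 78 mm high. Origin: centre of its underside.
- cuvette_block: Bystander: white five-place cuvette rack 40 x 126 x 68 mm. Origin: centre of its underside.
Not all that is in view belongs to the job. Several things have the shape of the rest; the one meant has the colours described above.

How it is judged:
By the outcome, as a careful person would: the job done as asked, in the order asked, and still so for the second after the job is handed in, with the robot touching nothing.
It also fails if it takes over 54 s, if anything falls off the work surface, if the arm or the gripper's body presses on something with over 40 N, if the wrist force passes 120 N, or if a joint passes its speed limit or range.

## Robot

A 6-joint arm with a two-finger parallel gripper is mounted at the origin on a cart in front of the work surface, level with it; the furniture and walls round the work are solid. World frame = base frame: x ahead of the robot, y to its left, z up, the work surface at z = 0. Lengths are in m, angles in degrees, forces in N, time in s.
With the tool pointing down it reaches from about 0.25 to 0.775 m from the base axis. Payload 4 kg.
Tool frame: the origin (TCP) lies at the very end of the fingers, on their centre line; the grasp point (between the pads) lies 19 mm behind it; z points along the fingers, y is the direction in which the jaws open and shut (so a half turn about z gives the same grasp; the last joint's range is limited). The gripper opens to 94 mm and grips with 3 to 60 N. Pads are 16 mm wide; open, the fingers measure 119 mm over their backs; the gripper's body (75 mm by 177 mm) begins 78 mm behind the grasp point.
Start: joints at [71.328, 4.996, 78.535, -0, 96.463, -5.907], TCP at [0.122, 0.536, 0.206] pointing down, gripper open.
Joint ranges: [-177.83, 177.83], [-43.37, 116.18], [15.69, 146.23], [-61.86, 241.86], [9.47, 152.12], [-147.06, 147.06]. Speed limits (degrees/s): [159.86, 159.86, 180, 180, 180, 180].

## Interface

Orientations are given as a 3x3 rotation matrix whose columns are the frame's x, y, z axes.
In Python, from bench import r gives the robot as it stands. Calls block until the motion is done:
- r.goto(position, orientation): joint-space move of the TCP to a pose.
- r.move_l(position, attitude=None, max_speed=0.15, max_force=None): straight line of the TCP; attitude=None keeps the orientation; max_speed is the mean speed in m/s. With max_force (N) it stops when the force on the tool has changed by that much, and returns True; else False.
- r.set_joints(angles): joint-space move.
- r.release() and r.grab(grasp_force=None): open the fingers fully, or close them until they stop; grasp_force is the grip in N (None keeps the last).
- r.sleep(seconds).
- r.inverse_kinematics(position, orientation): joint angles nearest the present ones, or None.
- r.camera(name): name is "scene" or "top" or "wrist"; returns a dict with "color" (384x512x3 uint8, red, green, blue), "intrinsics" (3x3 intrinsics, pixels), "view" (4x4, takes a point from world to camera coordinates); the wrist camera has in their place "tool_from_camera" (4x4, takes a point from camera to tool coordinates, whose origin is the TCP and whose axes are the flange's). Camera axes: x right, y up, looking along -z (the intrinsics and any distortion apply to the point x, -y, -z); pixel columns grow to the right and rows downward; lengths in m; the calibration is good to about 2 mm. A picture is of the moment at which its call begins: read the wrist's pose just before it. There is no depth.
A pose or a line that the arm cannot do raises r.IKError and nothing moves.
- r.job_done(): hands the job in, once; it reports no verdict.
Trained networks look in a picture, given as the dict that the camera call returned (one of the last four; its "shot" number tells which), for a name from the list of things; names that differ only in an ending like _2 or _b are one class to them, and where a whole thing is asked for, a point or a joint stands for the part that bears it (a point fixed in the world has none). Each returns a list of dicts, best first, with "p" (0 to 1); they miss things now and then, are a little off and sometimes report something else, mostly with a low value. They report only what shows in the picture. A call takes as long as a camera call. They do not tell look-alikes from the thing itself.
- r.masks_of(picture, label): "region" (384x512 bool, what is visible of it) and "rect" ([centre column, centre row, width, height] in pixels, round what is visible of it).
- r.mark_of(picture, label): "centre" ([column, row] in pixels: a listed point, or the origin of a listed thing).
Readings, each from a call of its own:
- r.read_time(): time.
- r.read_q(): joint angles.
- r.read_dq(): joint speeds.
- r.read_joint_efforts(): joint torques, N m.
- r.read_tool_pos(): TCP position.
- r.read_eef_rot(): TCP orientation.
- r.read_force(): force on the tool from outside, world axes, zero at the start.
- r.read_moment(): the same for the moment, N m.
- r.read_grip_width(): opening from 0.0 (shut) to 1.0 (fully open).
Only numpy, scipy, OpenCV 4.12 (cv2) and the standard library are available. Lean on these libraries where they do the work, as an engineer would, in place of code of your own. Each camera call takes 0.05 s, during which the arm holds its last target. There are 200 camera calls.

## Working session

There is one attempt and no reset: what is moved stays moved. The work goes in short steps, each a Python script; the robot and the scene stay as the last script left them, time stands still between calls to the robot, and variables do not carry over. Pictures are saved under pics/ and viewed, on a budget of 10 in all, crops included, one or two more only if the job needs it, and the job is handed in when it is done.

```bash
ls; mkdir -p pics
python3 - <<'E'
from bench import r
import cv2,numpy as np
s=r.camera("scene");t=r.camera("top")
im=np.hstack([s["color"],t["color"]])
cv2.imwrite("pics/a_scene.png",cv2.cvtColor(cv2.resize(s["color"],(800,600),interpolation=cv2.INTER_CUBIC),cv2.COLOR_RGB2BGR))
cv2.imwrite("pics/a_top.png",cv2.cvtColor(cv2.resize(t["color"],(800,600),interpolation=cv2.INTER_CUBIC),cv2.COLOR_RGB2BGR))
for n,p in(("scene",s),("top",t)):
    print(n,p["intrinsics"].tolist() if hasattr(p["intrinsics"],'tolist') else p["intrinsics"],np.round(p["view"],4).tolist(),[k for k in p])
    for l in["case","case_notch","case_hinge","case_lid_edge","spatula","spatula_tip","rest","amber_bottle","white_bottle","cuvette_block"]:
        print(l,[(np.round(d["centre"],1).tolist(),round(d["p"],2)) for d in r.mark_of(p,l)])
print(r.read_time())
E
```

```text
pics
scene [[382.6095945886514, 0.0, 255.98505830484143], [0.0, 382.6095945886514, 190.7276561779068], [0.0, 0.0, 1.0]] [[0.8731, -0.4875, 0.0023, -0.3324], [0.29, 0.5232, 0.8013, -0.2984], [-0.3918, -0.699, 0.5982, -0.5883], [0.0, 0.0, 0.0, 1.0]] ['color', 'intrinsics', 'view', 'shot']
case [([360.8, 245.2], 0.88), ([216.5, 178.2], 0.47)]
case_notch [([344.0, 237.5], 0.86)]
case_hinge [([386.1, 212.3], 0.66), ([218.6, 195.8], 0.23)]
case_lid_edge [([348.4, 236.8], 0.7)]
spatula [([217.9, 180.1], 0.65)]
spatula_tip [([172.9, 177.8], 0.69), ([215.6, 149.2], 0.62)]
rest [([250.3, 237.3], 0.74), ([216.4, 197.5], 0.69)]
amber_bottle [([278.6, 203.2], 0.57)]
white_bottle [([174.5, 177.9], 0.66)]
cuvette_block [([163.1, 206.7], 0.86)]
top [[358.27262416861527, 0.0, 253.9036964503194], [0.0, 358.27262416861527, 199.24354360754893], [0.0, 0.0, 1.0]] [[0.014, -0.999, 0.0432, 0.1937], [0.9857, 0.021, 0.1672, -0.5244], [-0.168, 0.0402, 0.985, -0.8254], [0.0, 0.0, 0.0, 1.0]] ['color', 'intrinsics', 'view', 'shot']
case [([333.0, 158.8], 0.7)]
case_notch [([345.6, 179.5], 0.74), ([258.1, 186.3], 0.17)]
case_hinge [([339.4, 128.5], 0.77)]
case_lid_edge [([347.1, 175.0], 0.94), ([206.8, 229.7], 0.51)]
spatula [([208.5, 229.6], 0.58)]
spatula_tip [([156.9, 204.9], 0.81)]
rest [([209.8, 231.6], 0.86), ([283.5, 235.3], 0.57)]
amber_bottle [([259.5, 187.6], 0.9), ([333.9, 157.4], 0.38)]
white_bottle [([155.5, 259.6], 0.75)]
cuvette_block [([200.1, 285.3], 0.76), ([259.2, 186.9], 0.38)]
1.1
```

View pics/a_scene.png

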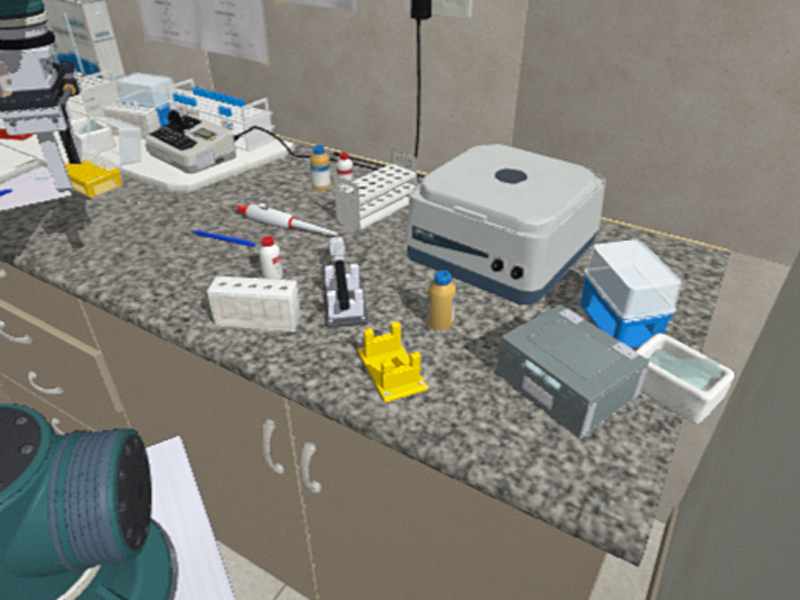

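View pics/a_top.png

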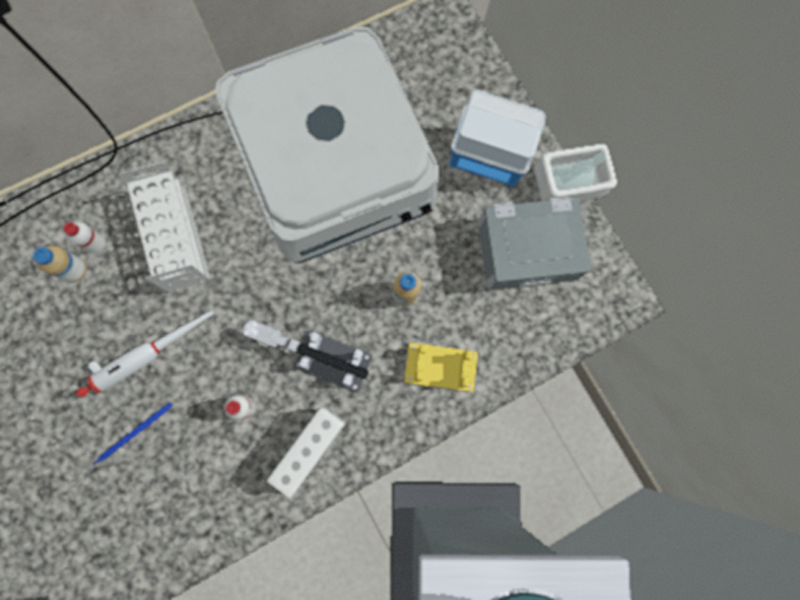

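The thing to take is the spatula in the dark/aluminium rest at top-view px (209,230). Its look-alike is the empty yellow rest at (283,235), which I reject. The case is at (343,157). The pipette (100,230) and pen (85,278) aren't spatulas.

```bash
cat > h.py <<'E'
from bench import r
import cv2,numpy as np
def cam(name):
    if name=="wrist":
        p0=np.array(r.read_tool_pos());R0=np.array(r.read_eef_rot());p=r.camera(name)
        T=np.eye(4);T[:3,:3]=R0;T[:3,3]=p0;C=T@np.array(p["tool_from_camera"])
    else:
        p=r.camera(name);C=np.linalg.inv(np.array(p["view"]))
    p["C"]=C;p["K"]=np.array(p["intrinsics"]);return p
def ray(p,px):
    d=np.linalg.inv(p["K"])@[px[0],px[1],1];d=d*[1,-1,-1]
    return p["C"][:3,3],p["C"][:3,:3]@d
def onz(p,px,z):
    o,d=ray(p,px);return o+d*(z-o[2])/d[2]
def proj(p,X):
    X=np.atleast_2d(X);c=(X-p["C"][:3,3])@p["C"][:3,:3];c=c*[1,-1,-1];u=c@p["K"].T;return u[:,:2]/u[:,2:]
def tri(obs):
    A=np.zeros((3,3));b=np.zeros(3)
    for p,px in obs:
        o,d=ray(p,px);d=d/np.linalg.norm(d);M=np.eye(3)-np.outer(d,d);A+=M;b+=M@o
    return np.linalg.solve(A,b)
def mark(p,l):
    m=r.mark_of(p,l);return (np.array(m[0]["centre"]),m[0]["p"]) if m else (None,0)
def save(p,n,crop=None,k=1.5):
    c=p["color"]
    if crop: c=c[crop[1]:crop[3],crop[0]:crop[2]]
    cv2.imwrite("pics/"+n+".png",cv2.cvtColor(cv2.resize(c,None,fx=k,fy=k,interpolation=cv2.INTER_CUBIC),cv2.COLOR_RGB2BGR))
def pose(psi,pitch=0):
    """tool matrix: y-axis horizontal; z down pitched. psi: heading of tool x, pitch tilts."""
    x=np.array([np.cos(psi),np.sin(psi),0]);z=np.array([0,0,-1.]);y=np.cross(z,x)
    return np.c_[x,y,z]
E
python3 - <<'E'
from h import *
s=cam("scene");t=cam("top")
Z=dict(case=0,case_notch=.055,case_hinge=.062,case_lid_edge=.062,spatula=.045,spatula_tip=.045,rest=0,amber_bottle=0,white_bottle=0,cuvette_block=0)
for l,z in Z.items():
    a,pa=mark(t,l);b,pb=mark(s,l)
    print(l,onz(t,a,z).round(3),onz(s,b,z).round(3),"tri",tri([(t,a),(s,b)]).round(3))
print(np.round(r.camera("wrist")["tool_from_camera"],4).tolist(), r.camera("wrist")["intrinsics"])
print(np.round(r.read_eef_rot(),3).tolist())
E
```

```text
case [ 0.642 -0.008  0.   ] [ 0.634 -0.011  0.   ] tri [ 0.641 -0.008 -0.005]
case_notch [ 0.578 -0.02   0.055] [ 0.581 -0.02   0.055] tri [ 0.579 -0.02   0.056]
case_hinge [ 0.696 -0.002  0.062] [ 0.698 -0.002  0.062] tri [ 0.697 -0.002  0.062]
case_lid_edge [ 0.574 -0.021  0.062] [ 0.572 -0.024  0.062] tri [ 0.574 -0.022  0.06 ]
spatula [0.447 0.308 0.045] [0.458 0.32  0.045] tri [0.449 0.306 0.056]
spatula_tip [0.497 0.434 0.045] [0.495 0.443 0.045] tri [0.494 0.434 0.05 ]
rest [0.445 0.307 0.   ] [0.442 0.301 0.   ] tri [ 0.445  0.307 -0.006]
amber_bottle [0.556 0.196 0.   ] [0.625 0.028 0.   ] tri [ 0.641  0.145 -0.109]
white_bottle [0.369 0.436 0.   ] [0.366 0.433 0.   ] tri [ 0.368  0.437 -0.003]
cuvette_block [0.318 0.331 0.   ] [0.31  0.338 0.   ] tri [0.313 0.332 0.003]
[[-0.0007, 0.9619, 0.2735, 0.078], [1.0, 0.0008, 0.0, 0.0008], [-0.0002, 0.2735, -0.9619, -0.179], [0.0, 0.0, 0.0, 1.0]] [[278.49528742   0.         254.60816416]
 [  0.         278.49528742 194.23180229]
 [  0.           0.           1.        ]]
[[-0.975, 0.221, 0.0], [0.221, 0.975, 0.0], [-0.0, 0.0, -1.0]]
```

Run:
```python
from h import *
hd=np.radians(69.7);o=np.array([.449,.308,0]);u=np.array([np.cos(hd),np.sin(hd),0])
g=o+.012*u
r.goto([g[0],g[1],.16],pose(hd))
w=cam("wrist");t=cam("top")
for l,z in dict(spatula=.045,spatula_tip=.045,rest=0).items():
    for n,p in(("w",w),("t",t)):
        m=r.mark_of(p,l)
        print(l,n,[(np.round(d["centre"]).tolist(),round(d["p"],2),onz(p,d["centre"],z).round(4).tolist()) for d in m])
m=r.masks_of(w,"spatula")
for d in m[:1]:
    np.save("sp.npy",d["region"]);print(d["rect"],d["p"])
    c=w["color"].copy();c[d["region"]]=c[d["region"]]//2+np.array([127,0,0],np.uint8);w["color"]=c
save(w,"b_wrist");print(r.read_q().round(1) if hasattr(r.read_q(),'round') else r.read_q(),r.read_time())
```

```text
spatula w [([255.0, 204.0], 0.83, [0.4501, 0.3059, 0.045])]
spatula t [([209.0, 228.0], 0.77, [0.4479, 0.3082, 0.045])]
spatula_tip w [([256.0, 74.0], 0.83, [0.497, 0.4309, 0.045])]
spatula_tip t []
rest w [([290.0, 307.0], 0.93, [0.4385, 0.1296, 0.0]), ([250.0, 196.0], 0.74, [0.4431, 0.3045, 0.0])]
rest t [([284.0, 237.0], 0.86, [0.4329, 0.1236, 0.0]), ([214.0, 231.0], 0.69, [0.445, 0.2994, 0.0])]
[254.3, 166.6, 24.8, 190.1] 0.77
[29.3  6.3 82.3  0.  91.4 49.6] 4.2333
```

View pics/b_wrist.png

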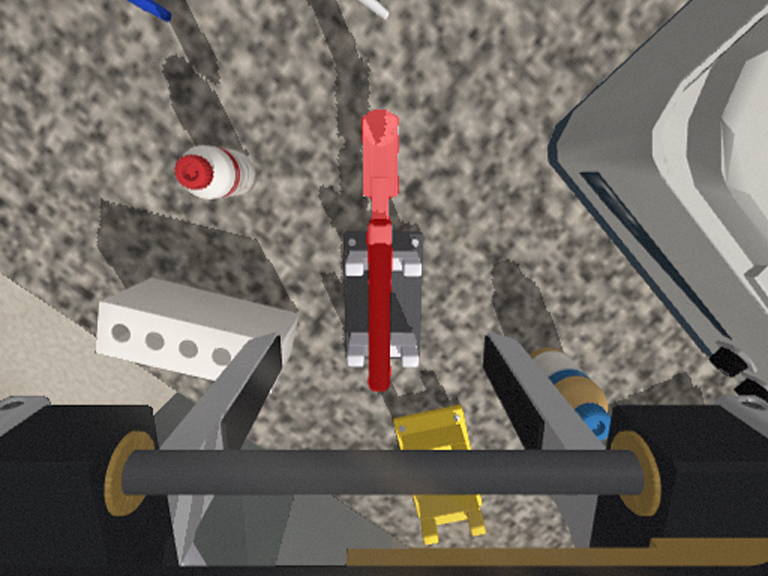

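The wrist view shows the spatula (red mask, cols ~240–268) lying straight in the dark rest with aluminium supports at about (256,175) and (255,232). The yellow rest is below it at (290,307) and the fingers straddle cleanly, so I'll grasp.

Run:
```python
from h import *
w=cam("wrist")
A=onz(w,(256,175),.052);B=onz(w,(255,232),.052);print("supports",A.round(4),B.round(4),"dist",np.linalg.norm(A-B).round(4))
reg=np.load("sp.npy")
# handle axis from mask rows (handle top z=.055)
rows=[r_ for r_ in range(165,250) if reg[r_].sum()>5]
P=np.array([onz(w,(np.nonzero(reg[k])[0].mean(),k),.055)[:2] for k in rows])
c=P.mean(0);v=np.linalg.svd(P-c)[2][0];v*=np.sign(v[1]);print("axis",c.round(4),np.degrees(np.arctan2(v[1],v[0])).round(2))
hd=np.arctan2(v[1],v[0]);u=v;mid=((A+B)/2)[:2]
rc=c+((mid-c)@u)*u; print("rest centre on axis",rc.round(4), "spat origin along",(np.array([.450,.306])-rc)@u)
g=rc+.010*u
np.savez("grasp.npz",g=g,hd=hd)
R=pose(hd)
r.move_l([g[0],g[1],.09],R);f0=np.array(r.read_force())
hit=r.move_l([g[0],g[1],.026],max_speed=.08,max_force=8);print("hit",hit,np.array(r.read_tool_pos()).round(4),np.array(r.read_force())-f0)
if not hit:
    r.grab(60);print("w",r.read_grip_width(),np.array(r.read_force()).round(2))
    r.move_l([g[0],g[1],.16],max_speed=.1);print(r.read_grip_width())
    w=cam("wrist");save(w,"c_lift")
    for l in("spatula","spatula_tip"):print(l,r.mark_of(w,l))
print(r.read_time())
```

```text
supports [0.4628 0.3374 0.052 ] [0.4394 0.277  0.052 ] dist 0.0647
axis [0.4474 0.3057] 69.22
rest centre on axis [0.4483 0.3083] spat origin along -0.0015243988378245061
hit False [0.4523 0.3179 0.0265] [ 0.45950155 -0.83601231 -0.64112026]
w 0.17169874935756443 [-0.57  0.03 -0.16]
0.16348399062151833
spatula [{'centre': [255.8, 265.2], 'p': 0.68}]
spatula_tip [{'centre': [256.0, 28.4], 'p': 0.83}]
8.6667
```

View pics/c_lift.png

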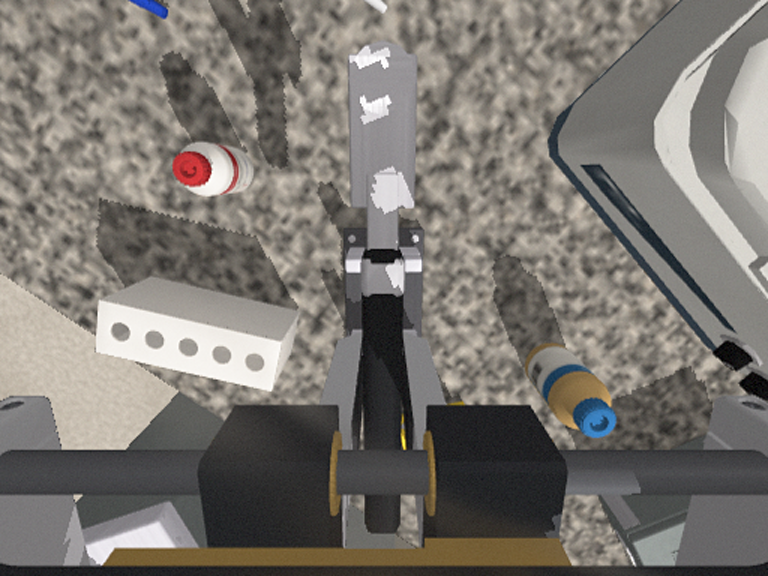

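Run:
```python
from h import *
w=cam("wrist");m,p=mark(w,"spatula_tip");print(m,p)
P=np.array(r.read_tool_pos());R=np.array(r.read_eef_rot())
for a in(-4,-2,0,2,4):
    for L in (.121,.1245,.128):
        a_=np.radians(a);X=P+R@np.array([L*np.cos(a_),0,-.0185-L*np.sin(a_)]);print(a,L,proj(w,X)[0].round(1),end=' | ')
print()
# go to case preview
g=np.load("grasp.npz");cz=np.array([.640,-.010]);hd=np.radians(8.6);u=np.array([np.cos(hd),np.sin(hd)])
r.move_l([*g["g"],.22],max_speed=.2)
q=cz-(.06+.04+.1245)*u
r.goto([q[0],q[1],.2],pose(hd))
w=cam("wrist");t=cam("top");s=cam("scene")
for l,z in dict(case=0,case_notch=.055,case_hinge=.062,case_lid_edge=.062,spatula_tip=.2+.0185).items():
    for n,p in(("w",w),("t",t),("s",s)):
        m,pr=mark(p,l)
        if m is not None: print(l,n,m.round(1),round(pr,2),onz(p,m,z).round(4))
d=r.masks_of(w,"case");print(d[0]["p"],d[0]["rect"]);np.save("case.npy",d[0]["region"])
save(w,"d_case");print(np.array(r.read_q()).round(1),np.array(r.read_force()).round(2),r.read_time(),r.read_grip_width())
```

```text
[258.3  26.4] 0.59
-4 0.121 [251.8  38.2] | -4 0.1245 [251.8  31.1] | -4 0.128 [251.8  24. ] | -2 0.121 [251.8  35.6] | -2 0.1245 [251.8  28.3] | -2 0.128 [251.7  20.8] | 0 0.121 [251.7  33.2] | 0 0.1245 [251.7  25.5] | 0 0.128 [251.6  17.7] | 2 0.121 [251.6  31. ] | 2 0.1245 [251.6  23. ] | 2 0.128 [251.6  14.9] | 4 0.121 [251.5  29. ] | 4 0.1245 [251.5  20.6] | 4 0.128 [251.5  12.2] | 
case w [258.4  35.3] 0.36 [ 0.5919 -0.0209  0.    ]
case t [334.7 158. ] 0.8 [ 0.6412 -0.0078  0.    ]
case s [360.5 246.4] 0.86 [ 0.6336 -0.0114  0.    ]
case_notch w [258.1  26. ] 0.7 [ 0.5868 -0.0207  0.055 ]
case_notch t [346.2 180.6] 0.97 [ 0.5689 -0.0195  0.055 ]
case_notch s [345.2 238. ] 0.78 [ 0.5774 -0.0159  0.055 ]
case_hinge t [338.9 128.9] 0.9 [ 0.6971 -0.003   0.062 ]
case_hinge s [384.3 212.9] 0.96 [ 0.6958 -0.0015  0.062 ]
case_lid_edge w [254.4  34.3] 0.6 [ 0.5769 -0.0183  0.062 ]
case_lid_edge t [348.9 176.9] 0.62 [ 0.5765 -0.0242  0.062 ]
case_lid_edge s [346.  233.9] 0.93 [ 0.5809 -0.0127  0.062 ]
spatula_tip w [258.8  26.4] 0.76 [ 0.5421 -0.0261  0.2185]
spatula_tip t [373.  175.7] 0.56 [ 0.5422 -0.0227  0.2185]
0.83 [257.9, 24.0, 154.0, 47.6]
[-13.7 -11.8  95.1   0.   96.7  67.7] [-0.4   0.58 -1.12] 11.525 0.16750584530555263
```

View pics/d_case.png

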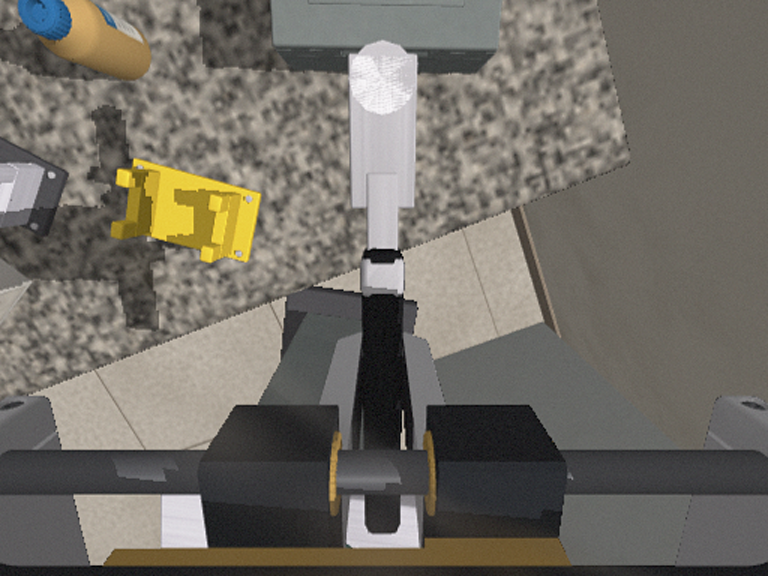

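The view shows the spatula straight in the grip: blade tip at about (257,28), case front's lower edge at about row 46, centred on col 257. I'll go down to pre-insertion and check the height from the scene camera.

Run:
```python
from h import *
cz=np.array([.639,-.011]);hd=np.radians(8.3);u=np.array([np.cos(hd),np.sin(hd)])
w=cam("wrist");print("front bottom edge",onz(w,(193,45.3),0).round(4),onz(w,(321,48),0).round(4))
L=.1245
q=cz-(.06+.025+L)*u
r.move_l([q[0],q[1],.055-.0185],pose(hd),max_speed=.2)
s=cam("scene")
for l in("spatula_tip","case_notch","case_lid_edge"):print(l,[(np.round(d["centre"],1).tolist(),round(d["p"],2)) for d in r.mark_of(s,l)])
for z in(.050,.055,.060):print(z,proj(s,[*(cz-.085*u),z]).round(1),proj(s,[*(cz-.06*u),z]).round(1))
save(s,"e_scene",(270,180,420,290),5)
print(np.array(r.read_force()).round(2),r.read_time())
```

```text
front bottom edge [0.5691 0.0558 0.    ] [ 0.5895 -0.1003  0.    ]
spatula_tip [([173.2, 178.4], 0.33)]
case_notch [([345.8, 239.1], 0.59)]
case_lid_edge [([348.9, 235.4], 0.95)]
0.05 [[338.4 245.9]] [[346.9 240.6]]
0.055 [[338.7 244.1]] [[347.3 238.8]]
0.06 [[339.  242.3]] [[347.6 236.9]]
[-1.    0.66 -0.45] 12.7417
```

View pics/e_scene.png

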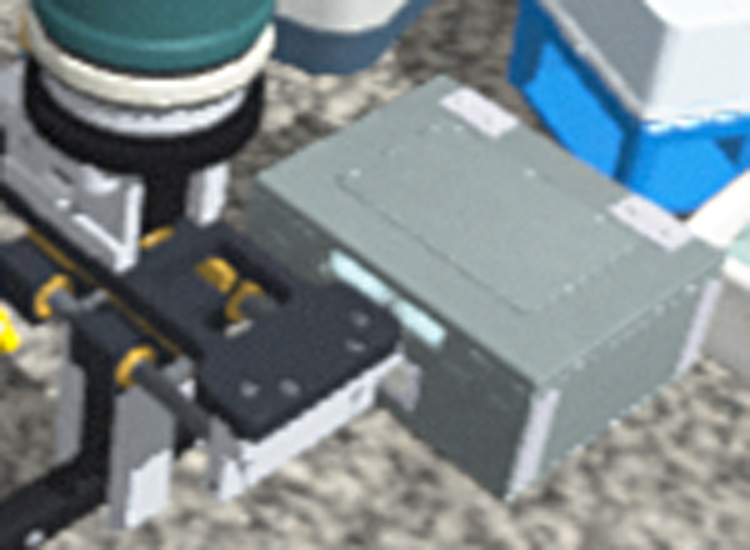

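The gripper hides the blade, but the notch (scene px 347.5,239.5) matches the predicted (347.3,238.8). I'll insert under a force guard.

Run:
```python
from h import *
cz=np.array([.639,-.011]);hd=np.radians(8.3);u=np.array([np.cos(hd),np.sin(hd)])
L=.1245
f0=np.array(r.read_force())
q=cz-(.06-.020+L)*u
hit=r.move_l([q[0],q[1],.055-.0185],max_speed=.06,max_force=4)
p=np.array(r.read_tool_pos());print(hit,"tip case-x",((p[:2]-cz)@u+L).round(4),p[2].round(4),(np.array(r.read_force())-f0).round(2))
if not hit:
    z=p[2]
    hit=r.move_l([p[0],p[1],z+.02],max_speed=.03,max_force=1.2)
    p=np.array(r.read_tool_pos());print("up contact",hit,p.round(4),(np.array(r.read_force())-f0).round(2),np.array(r.read_moment()).round(3))
w=cam("wrist");save(w,"f_ins")
print(r.read_time())
```

```text
False tip case-x -0.0403 0.0363 [ 1.15 -0.93 -0.56]
up contact True [ 0.4752 -0.0346  0.0423] [ 0.12  0.26 -0.53] [-0.04   0.182 -0.055]
14.0583
```

View pics/f_ins.png

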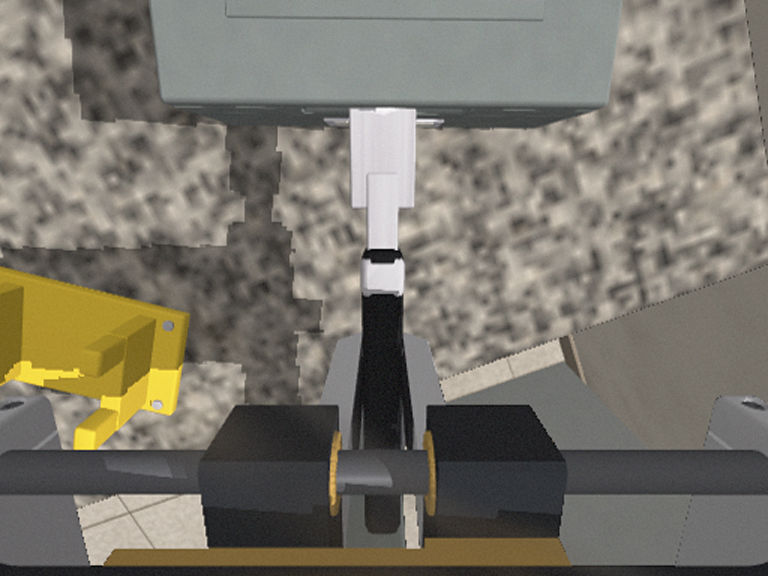

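The blade is centred in the notch (cols 235–277, the notch's bright ends show at cols 218–295). Upward contact came at tip-top z ≈ 0.062, exactly the lid underside. Now I'll lift along an arc about the hinge.

```bash
cat > arc.py <<'E'
from h import *
import sys
a0,a1,st=map(float,sys.argv[1:4])
cz=np.array([.639,-.011]);hd=np.radians(8.3);u=np.array([np.cos(hd),np.sin(hd)])
L=.1245;rr=.100
for a in np.arange(a0,a1+.1,st):
    t=np.radians(a);x=.060-rr*np.cos(t);z=.062+rr*np.sin(t)
    q=cz+(x-L)*u
    r.move_l([q[0],q[1],z-.0015-.0185],max_speed=.07)
    f=np.array(r.read_force());m=np.array(r.read_moment());print(a,f.round(2),m.round(2))
    if np.linalg.norm(f)>20: print("STOP");break
E
python3 arc.py 6 30 6
python3 - <<'E'
from h import *
cz=np.array([.639,-.011]);hd=np.radians(8.3);u=np.array([np.cos(hd),np.sin(hd)])
w=cam("wrist");s=cam("scene")
for n,p in(("w",w),("s",s)):
    for l in("case_lid_edge","spatula_tip"): print(n,l,mark(p,l))
for a in(0,10,20,25,30,35):
    t=np.radians(a);print(a,proj(s,[*(cz+(.06-.12*np.cos(t))*u),.062+.12*np.sin(t)]).round(1),proj(w,[*(cz+(.06-.12*np.cos(t))*u),.062+.12*np.sin(t)]).round(1))
save(s,"g_scene",(270,150,430,270),5);print(r.read_time())
E
```

```text
6.0 [-0.07  0.35 -1.31] [-0.01  0.35 -0.01]
12.0 [-0.87  0.1  -1.2 ] [-0.02  0.31  0.05]
18.0 [ 1.   -0.38 -1.72] [-0.07  0.22  0.01]
24.0 [-0.37 -0.15 -1.06] [-0.08  0.22  0.04]
30.0 [ 0.42 -0.5  -2.11] [-0.03  0.16  0.03]
w case_lid_edge (array([255.7,  62.8]), 0.68)
w spatula_tip (array([258.3,  37.3]), 0.66)
s case_lid_edge (None, 0)
s spatula_tip (None, 0)
0 [[347.8 236.2]] [[254.7 102.3]]
10 [[349.9 228.1]] [[254.6  98. ]]
20 [[353.4 219.2]] [[254.6  85.8]]
25 [[355.5 214.6]] [[254.6  75.9]]
30 [[357.9 209.9]] [[254.5  62.8]]
35 [[360.6 205.3]] [[254.5  45.9]]
15.8833
```

View pics/g_scene.png

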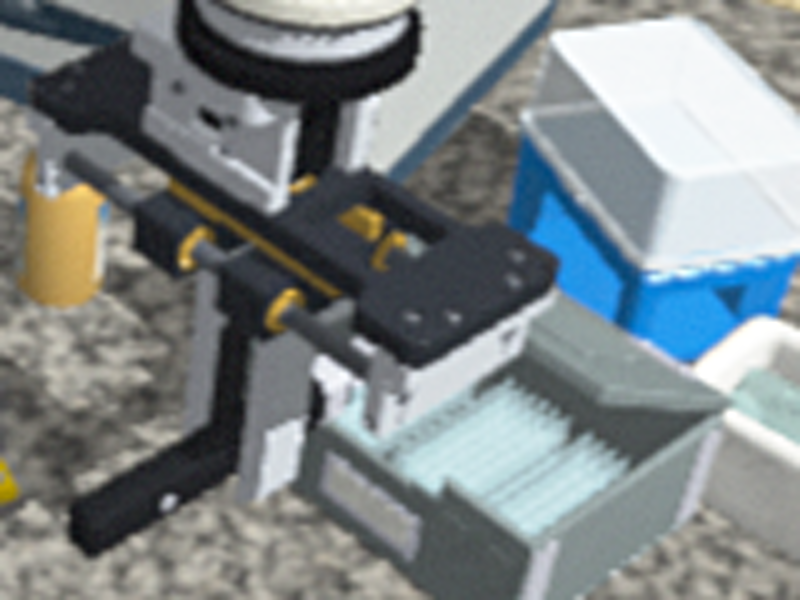

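Lid-edge mark (row 62.8) matches the planned 30° exactly. Continuing to upright.

```bash
python3 arc.py 36 88.1 6.5
python3 - <<'E'
from h import *
cz=np.array([.639,-.011]);hd=np.radians(8.3);u=np.array([np.cos(hd),np.sin(hd)])
p=np.array(r.read_tool_pos());q=p[:2]-.05*u
r.move_l([q[0],q[1],p[2]],max_speed=.15)
r.move_l([q[0]-.04*u[0],q[1]-.04*u[1],.22],max_speed=.2)
w=cam("wrist");s=cam("scene");t=cam("top")
obs=[]
for n,p in(("w",w),("s",s),("t",t)):
    m,pr=mark(p,"case_lid_edge");print(n,m,pr)
    if m is not None and pr>.4: obs.append((p,m))
for a in(70,75,80,85,90,95):
    x=np.radians(a);X=[*(cz+(.06-.12*np.cos(x))*u),.062+.12*np.sin(x)];print(a,[proj(p,X).round(1).tolist() for p in(w,s,t)])
if len(obs)>1:
    X=tri(obs);print(X, "angle",np.degrees(np.arctan2(X[2]-.062,.06-(X[:2]-cz)@u)))
m,pr=mark(w,"spatula_tip");print("tip",m,pr)
save(s,"h_scene");print(r.read_time(),r.read_grip_width(),np.array(r.read_force()).round(2))
E
```

```text
36.0 [-0.64  0.13 -0.72] [-0.07  0.25  0.07]
42.5 [-0.39  0.49 -1.04] [-0.01  0.21  0.02]
49.0 [-0.4  -0.75 -1.91] [-0.07  0.22  0.01]
55.5 [ 0.03  0.52 -1.47] [-0.07  0.21 -0.03]
62.0 [-0.38 -0.94 -1.4 ] [0.01 0.21 0.01]
68.5 [-0.19 -0.26 -1.29] [-0.05  0.14  0.01]
75.0 [ 0.17  0.43 -1.85] [-0.    0.14 -0.01]
81.5 [-0.   -0.27 -1.17] [0.06 0.14 0.  ]
88.0 [-0.15  0.42 -1.42] [-0.02  0.17 -0.03]
w None 0
s None 0
t [355.  111.4] 0.77
70 [[[254.9, -30.5]], [[384.1, 176.1]], [[356.5, 127.5]]]
75 [[[254.9, -50.9]], [[387.7, 173.0]], [[356.1, 122.5]]]
80 [[[254.9, -72.2]], [[391.2, 170.2]], [[355.6, 117.6]]]
85 [[[254.9, -94.0]], [[394.7, 167.9]], [[355.0, 112.7]]]
90 [[[254.9, -115.9]], [[398.0, 165.9]], [[354.2, 108.0]]]
95 [[[254.9, -137.3]], [[401.2, 164.3]], [[353.2, 103.5]]]
tip [256.4  29. ] 0.58
20.075 0.16480193530769321 [ 0.11  0.27 -1.03]
```

View pics/h_scene.png

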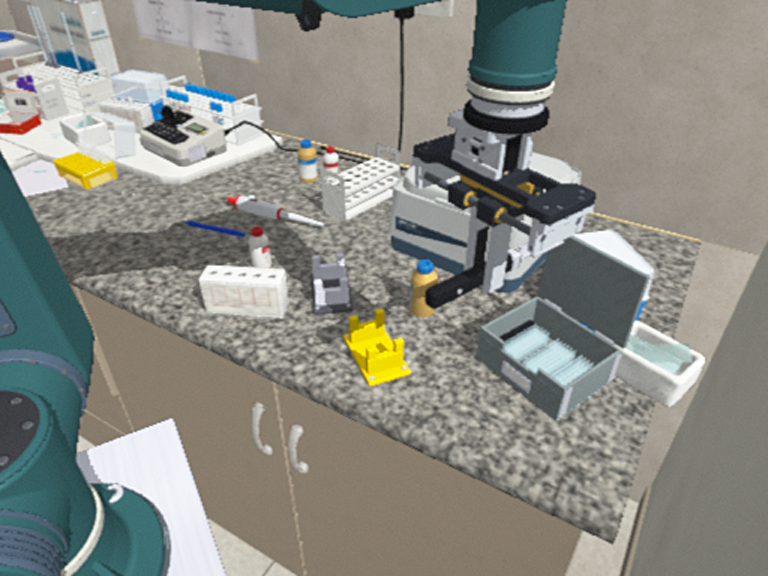

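The lid stands upright (top-view edge row 111.4 corresponds to about 86°), and the spatula hasn't slipped (tip row 29). The rest is empty at scene px (221,190). Returning the spatula.

Run:
```python
from h import *
G=np.load("grasp.npz");g=G["g"];R=pose(float(G["hd"]))
p=np.array(r.read_tool_pos())
r.move_l([p[0]-.06,p[1],.24],max_speed=.2)
r.goto([*g,.2],R)
r.move_l([*g,.09],R,max_speed=.15)
w=cam("wrist");print("tip",mark(w,"spatula_tip"))
hit=r.move_l([*g,.0272],max_speed=.05,max_force=6)
print(hit,np.array(r.read_tool_pos()).round(4),np.array(r.read_force()).round(2))
z=r.read_tool_pos()[2]
if z<.031:
    r.release();r.sleep(.3)
    r.move_l([*g,.16],max_speed=.12)
    w=cam("wrist");save(w,"i_back")
    for l in("spatula","spatula_tip"):
        m,pr=mark(w,l);print(l,m,pr,onz(w,m,.045).round(4) if m is not None else '')
print(r.read_time())
```

```text
tip (array([256.6,  27.2]), 0.63)
False [0.4522 0.3178 0.0277] [ 0.28 -0.08 -0.9 ]
spatula [259.  202.7] 0.79 [0.4528 0.3036 0.045 ]
spatula_tip [258.7  70.4] 0.63 [0.4998 0.4297 0.045 ]
27.2333
```

View pics/i_back.png

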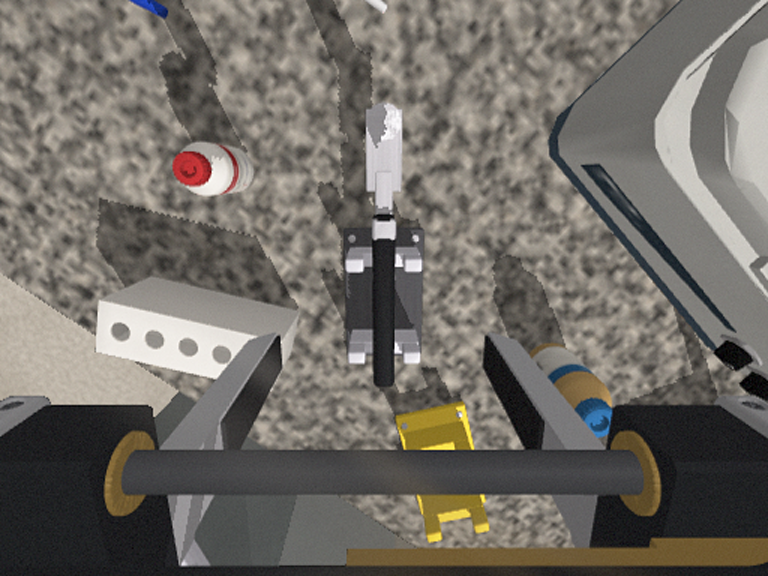

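The spatula lies straight in the middle of both slots (col ~256), the gripper is open and clear, and the neighbours haven't moved. One last check on the lid angle, then I'll hand in.

Run:
```python
from h import *
t=cam("top");s=cam("scene");a=mark(t,"case_lid_edge");b=mark(s,"case_lid_edge");print(a,b)
for l in("amber_bottle","white_bottle","cuvette_block"):
    m,p=mark(t,l);print(l,m,p)
print(np.array(r.read_force()).round(2),r.read_time())
if a[0] is not None and a[0][1]<119: r.job_done();print("done")
```

```text
(array([356.5, 110.9]), 0.69) (array([401.2, 167.3]), 0.79)
amber_bottle [260.1 187.6] 0.76
white_bottle None 0
cuvette_block [200.5 286.4] 0.71
[-0.46 -0.01  0.03] 27.5833
the job is handed in; nothing more can be done
done
```

I pried the lid open with the spatula blade in the notch, swung it upright, and laid the spatula back in the dark rest. I handed the job in at about 27.6 s of the 54 s allowed.

**Lid:** The top camera puts the lid edge at row 110.9, about 87° open. The scene camera's mark (401,167) suggests 86–95°. Both are above the required 75°.

**Forces:** The readings I took while levering and placing stayed around 2 N. By the planned path the gripper stayed several centimetres clear of the case, so only the blade should have touched it.

**Spatula:** The wrist view shows the handle lying straight in both slots, within about 3 mm of where it started. The gripper is open and 13 cm above it.

**Bystanders:** The amber bottle and cuvette block marks are within about 1 px of the start. The top camera missed the white bottle in the last check, but the wrist picture just before showed it at the same place as at the start.

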